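# Pry up the weighing slab and shim its front foot

## Robot

A 6-joint arm with a two-finger parallel gripper is mounted at the origin on the work surface. World frame = base frame: x ahead of the robot, y to its left, z up, the work surface at z = 0. Lengths are in m, angles in rad, forces in N, time in s.
With the tool pointing down it reaches from about 0.35 to 0.975 m from the base axis. Payload 4.9 kg.
Tool frame: the origin (TCP) lies between the finger pads; the fingertips stand 14 mm ahead of it and the grasp point (between the pads) lies 5 mm behind it (manip.finger_overhang is the distance from the TCP to the fingertips, in m); z points along the fingers, y is the line along which they close (so a half turn about z gives the same grasp; the last joint's range is limited). The gripper opens to 85 mm and grips with 20 to 120 N. Pads are 22 mm wide; open, the fingers measure 114 mm over their backs; the gripper's body (76 mm by 85 mm) begins 54 mm behind the grasp point. The pads swing forward as they close: fully open they stand 13 mm farther back than shut.
Start: joints at [-1.267, 0.053, 1.613, -0, 1.476, -0.119], TCP at [0.256, -0.57, 0.245] pointing down, gripper open.
Joint ranges: [-3.01, 3.01], [-1.01, 2.22], [0.06, 2.58], [-1.02, 4.17], [0.09, 2.62], [-3.14, 3.14]. Speed limits (rad/s): [2.57, 2.57, 3.14, 3.14, 3.14, 3.14].

## Interface

Orientations are given as a unit quaternion [w, x, y, z].
In Python, from plant import manip, grab_frame gives the robot as it stands.
- The arm moves only by the tool servo_tool, never from a script. Its argument "deltas" is a list that holds one entry, the list of rows, each a list of 5 numbers: the opening in per cent of the stroke, from 0 (shut) to 100 (fully open), then the shift along the world's x, y, z in m, then the turn about the world's z in degrees. A call has exactly 8 rows; each row shifts and turns the commanded pose from where the row before left it; what a row does not reach is not made up. A row lasts 1/10 s, in which the tool goes at most 50 mm and 8.59 degrees, less where a joint would pass 70% of its speed; a pose out of reach is approached as far as the arm can. A call is refused whole if a number of a shift passes 0.05 or a number of a turn 8.59, either way. A call with a gripper value outside its range is refused whole. The fingers move at their own pace and stop on an object; the grip force is fixed at half the most. Time passes only in rows, so rows that do not move let the fingers close, or fill a call up. It gives the time, the measured TCP pose, the force, the opening and the grip force at its end, in the units of the state.
- manip.state(): the state, without advancing time (a new reading comes with each control period).
- grab_frame(name): name is "scene" or "top" or "wrist"; returns a dict with "pixels" (400x640x3 uint8, red, green, blue), "z_map" (400x640 float32, m along the optical axis (not along the pixel's ray), 0 where there is no reading), "fx", "fy", "cx", "cy" (pixels), "rvec" (rotation vector, rad) and "tvec" (3), from world to camera coordinates, as OpenCV has them; the wrist camera has in their place "T_tool_cam" (4x4, takes a point from camera to tool coordinates, whose origin is the TCP and whose axes are the flange's). Camera axes: x right, y down, z forward; pixel columns grow to the right and rows downward; lengths in m; the calibration is good to about 2 mm. A picture is of the moment at which its call begins: read the wrist's pose just before it.
- manip.job_done(): hands the job in; it is judged then, once.
The state is a dict: "time": time; "joint_pos": joint angles; "joint_vel": joint speeds; "joint_efforts": joint torques, N m; "tool_pos": TCP position; "tool_rot": TCP orientation; "contact_force": force on the tool from outside, world axes, zero at the start; "ft_torque": the same for the moment, N m; "gripper_width": opening from 0.0 (shut) to 1.0 (fully open); "grasp_force": force on a finger pad.
Only numpy, scipy, OpenCV 4.12 (cv2) and the standard library are available. Lean on these libraries where they do the work, as an engineer would, in place of code of your own. Each camera call takes 0.05 s, during which the arm holds its last target. There are 200 camera calls.

## Task

The marble weighing slab needs a shim under its single front foot. Take the heavy steel pry bar, put its blade under the slab's front edge across the fulcrum block, and lower its handle to the bench so that the slab's front is levered up; let go, and the bar stays down by its own weight. Then slip the thin brass shim (not the thick brass block) flat under the raised front foot, so that the foot is over the middle of the bare part of its plate, and leave the bar holding the slab up over the shim, without shoving the slab out of its place.

Things in the scene. Friction and masses are not known exactly. Their poses are not given: they have to be found in the camera images.
- slab: Loose white marble slab, 2.4 kg, x -25..145, y -105..105, z 32..56 mm, on 3 round rubber feet 24 mm wide, 32 high: one front, two rear (x 128, y +-85). Origin: underside of the front foot, z=0 when down. x: front foot to rear, level; y along the front edge; z up. Front edge (x=-25) faces the robot's right. Tips about its rear feet.
- fulcrum: Grey steel block fixed to the bench about 45 mm before the slab's front edge, 72 mm to the -y side of the front foot (away from the robot). 24 mm deep (x), 44 wide (y), 30 high; the top is a half round of radius 10 mm, its crest along y. Origin: underside centre, below the crest. x points to the slab, within 3 deg of the slab's x.
- bar: Loose dark steel pry bar, 0.9 kg, flat underside. Origin: on the underside, at the balance point; x to the tip, z up. Handle x -90..50 mm, 28 wide, 24 high; blade x 50..190, 24 wide, 6 thick. Goes in over the fulcrum tip down 17 deg, tip 60 mm past the crest (15 under the slab). Handle end on the bench: tip up 8 deg, front foot about 11 mm up, held by the bar's weight.
- shim: Loose thin brass shim: plate 90 x 36 mm (x, y), 6 thick, lying flat, with an upright tab at one end. Origin: centre of the plate's underside; x from tab to bare end. Tab centre x -38, 12 thick (x), 16 wide (y), top 41 mm above the underside; grip it across the 16 mm. Bare plate x -32..45. The look-alike nearby is a square block 60 x 60, 20 mm thick with a short tab.

How it is judged:
By the outcome, as a careful person would: the job done as asked, in the order asked, and still so for the second after the job is handed in, with the robot touching nothing.
It also fails if it takes over 56 s, if anything falls off the work surface, if the arm or the gripper's body presses on something with over 40 N, if the wrist force passes 120 N, or if a joint passes its speed limit or range.

## Working session

There is one attempt and no reset: what is moved stays moved. The work goes in short steps, Python scripts to look and compute and a tool call to move; the robot and the scene stay as the last step left them, time stands still between calls to the robot, and variables do not carry over. Pictures are saved under pics/ and viewed, at most 10 in all, crops included, and the job is handed in when it is done.

Besides the shell and the picture viewer there is one more tool, called after "Emit:" as a command line: name --argument value ..., lists and objects as JSON in quotes. servo_tool: Moves the arm, as the interface text tells. Its arguments: {"type":"object","properties":{"deltas":{"type":"array"}},"required":["deltas"]}

```bash
mkdir -p pics
cat > h.py <<'E'
import numpy as np,cv2
from plant import manip,grab_frame
def save(f,name,crop=None,s=1):
    im=f["pixels"][:,:,::-1]
    if crop: x0,y0,x1,y1=crop; im=im[y0:y1,x0:x1]
    cv2.imwrite("pics/"+name,cv2.resize(np.ascontiguousarray(im),None,fx=s,fy=s,interpolation=cv2.INTER_CUBIC))
def cloud(f):
    z=f["z_map"]; v,u=np.mgrid[:400,:640]
    P=np.stack([(u-f["cx"])/f["fx"]*z,(v-f["cy"])/f["fy"]*z,z],-1)
    R=cv2.Rodrigues(np.array(f["rvec"],float))[0]
    return (P-np.array(f["tvec"]).ravel())@R
E
python3 - <<'E'
from h import *
s=manip.state();print(s["time"],s["tool_pos"],s["tool_rot"])
for n in("scene","top"):
    f=grab_frame(n);save(f,n+"0.png",s=1.25);np.savez(n+"0.npz",pix=f["pixels"],P=cloud(f));print(n,f["fx"],f["tvec"])
E
```

```text
0.0 [ 0.25626689 -0.56939624  0.24407417] [-1.00711403e-03  9.77740074e-01  2.09817359e-01 -9.24105880e-05]
scene 371.0905708873109 [ 0.30537558 -0.37615737  0.93659205]
top 397.7562173353315 [-0.09492861  0.52692134  0.67711459]
```

View pics/top0.png

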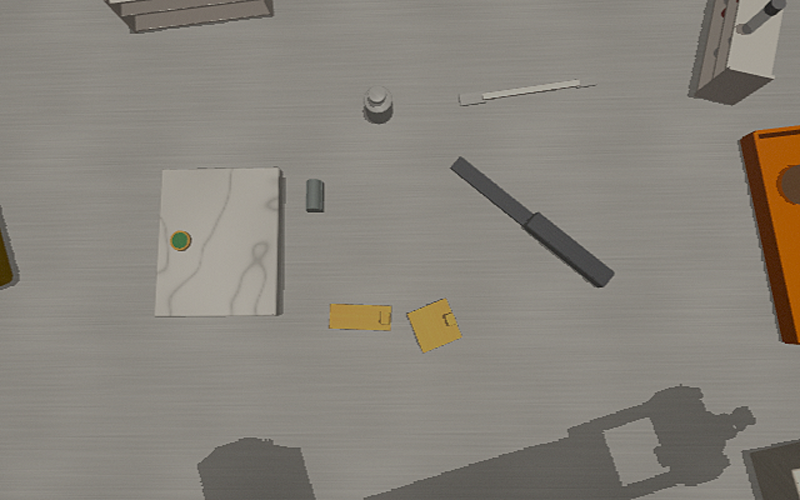

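View pics/scene0.png

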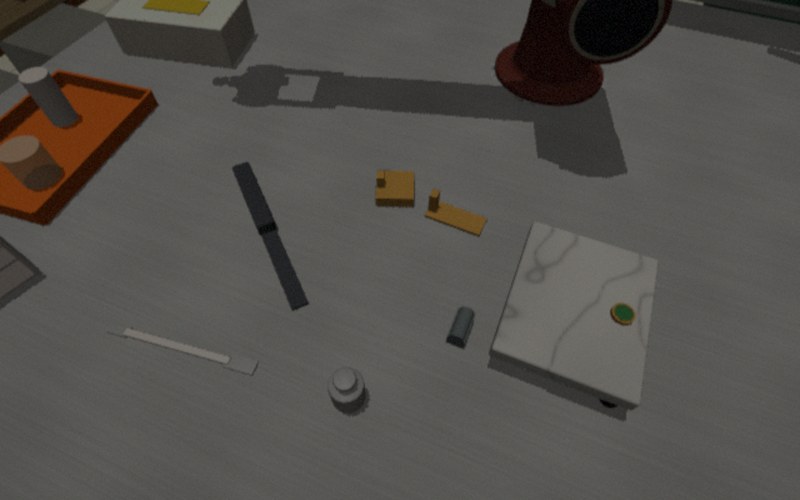

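The top view (1.25x) shows the slab at (220,242), the fulcrum at (315,196), the bar from its tip at (458,163) to its handle end at (605,280), the thin shim at (360,317) with its tab at the right end (385,317), and the thick block at (434,325). The scene view confirms which brass piece is the thin one.

Run:
```python
from h import *
d=np.load("top0.npz");P=d["P"]
def rect(n,box,zlo,zhi):
    x0,y0,x1,y1=[int(b/1.25) for b in box]
    Q=P[y0:y1,x0:x1].reshape(-1,3);Q=Q[(Q[:,2]>zlo)&(Q[:,2]<zhi)]
    b=cv2.boxPoints(cv2.minAreaRect((Q[:,:2]*1000).astype(np.float32)))
    print(n,len(Q),"z",np.round(np.percentile(Q[:,2],[5,50,95])*1000,1),"c",b.mean(0).round(1),"med",np.round(np.median(Q,0)*1000,1));
    e=b[1]-b[0],b[2]-b[1]
    for k in e: print("   len %.1f ang %.2f"%(np.hypot(*k),np.degrees(np.arctan2(k[1],k[0]))%180))
rect("slab",(140,150,300,330),.048,.062)
rect("fulc",(298,170,335,222),.008,.04)
rect("fulcTop",(298,170,335,222),.026,.04)
rect("bar",(440,145,625,300),.003,.04)
rect("handle",(440,145,625,300),.017,.04)
rect("blade",(440,145,545,228),.003,.011)
rect("shim",(320,295,398,338),.003,.012)
rect("tab",(320,295,398,338),.03,.05)
rect("block",(400,290,470,360),.01,.024)
Q=P[250:270,200:240].reshape(-1,3);print("bench z",np.median(Q[:,2]))
for u,v in((163,170),(281,170),(281,315),(156,315)):print(P[int(v/1.25),int(u/1.25)].round(4))
```

```text
slab 11312 z [53.8 55.9 57.9] c [542.  142.8] med [537.7 140.   55.9]
   len 210.3 ang 179.86
   len 171.5 ang 89.86
fulc 354 z [13.6 27.1 30.8] c [612.2  14.5] med [611.3  12.6  27.1]
   len 44.3 ang 178.91
   len 24.1 ang 88.91
fulcTop 205 z [26.3 29.  31.3] c [612.4  14.4] med [613.2  14.7  29. ]
   len 16.8 ang 90.48
   len 43.9 ang 0.48
bar 2519 z [ 3.6 18.3 25.4] c [ 570.8 -307.1] med [ 554.3 -317.1   18.3]
   len 231.9 ang 179.33
   len 272.3 ang 89.33
handle 1275 z [20.5 23.7 25.9] c [ 520.5 -289.2] med [ 523.7 -354.2   23.7]
   len 243.7 ang 93.69
   len 113.5 ang 3.69
blade 995 z [3.6 5.9 8. ] c [ 624.8 -250.5] med [ 615.7 -249.6    5.9]
   len 125.4 ang 179.14
   len 150.8 ang 89.14
shim 905 z [3.8 5.9 7.9] c [435.1 -51.2] med [433.1 -48.1   5.9]
   len 47.2 ang 179.28
   len 98.9 ang 89.28
tab 63 z [39.5 40.8 42.9] c [431.1 -89.7] med [431.1 -89.7  40.8]
   len 13.7 ang 179.22
   len 10.5 ang 89.22
block 1087 z [18.2 20.  22.1] c [ 419.7 -158.7] med [ 417.8 -157.2   20. ]
   len 60.0 ang 111.21
   len 60.1 ang 21.21
bench z 1.7317808993770666e-05
[0.6443 0.2254 0.055 ]
[0.6422 0.0579 0.0491]
[ 0.4366  0.0679 -0.0018]
[0.4389 0.2263 0.0553]
```

```bash
cat >> h.py <<'E'
def plane(f,uv,z):
    R=cv2.Rodrigues(np.array(f["rvec"],float))[0];t=np.array(f["tvec"]).ravel()
    uv=np.atleast_2d(uv);d=np.c_[(uv[:,0]-f["cx"])/f["fx"],(uv[:,1]-f["cy"])/f["fy"],np.ones(len(uv))]@R
    c=-R.T@t; return (c+d*((z-c[2])/d[:,2])[:,None])*1000
def blob(f,mask,box,z,n):
    x0,y0,x1,y1=[int(b/1.25) for b in box];m=np.zeros(mask.shape,np.uint8);m[y0:y1,x0:x1]=mask[y0:y1,x0:x1]
    k,l,st,_=cv2.connectedComponentsWithStats(m);i=1+np.argmax(st[1:,4]);v,u=np.nonzero(l==i)
    X=plane(f,np.c_[u,v].astype(float),z)[:,:2].astype(np.float32)
    b=cv2.boxPoints(cv2.minAreaRect(X));c=X.mean(0);w,V=np.linalg.eigh(np.cov(X.T))
    print(n,len(u),"rectc",b.mean(0).round(1),"mean",c.round(1),"pca ang %.2f"%(np.degrees(np.arctan2(V[1,1],V[0,1]))%180))
    for e in(b[1]-b[0],b[2]-b[1]):print("   len %.1f ang %.2f"%(np.hypot(*e),np.degrees(np.arctan2(e[1],e[0]))%180))
    return X
E
python3 - <<'E'
from h import *
f=grab_frame("top");p=f["pixels"].astype(int)
dark=p.max(2)<85
yel=(p[:,:,0]-p[:,:,2]>60)
print(p[int(240/1.25),int(560/1.25)],p[int(180/1.25),int(480/1.25)],p[int(195/1.25),int(315/1.25)])
X=blob(f,dark,(440,145,625,300),.012,"bar")
h=blob(f,dark,(530,208,625,300),.024,"handle-ish")
b=blob(f,dark,(440,145,523,215),.006,"blade-ish")
blob(f,yel,(320,295,398,338),.006,"shim")
w=(p.min(2)>165);blob(f,w,(140,150,300,330),.056,"slab")
E
```

```text
[72 73 69] [76 76 77] [104 107 101]
bar 2395 rectc [ 570.2 -302.5] mean [ 560.7 -311.8] pca ang 49.88
   len 33.2 ang 138.98
   len 280.8 ang 48.98
handle-ish 1402 rectc [ 524.8 -349.2] mean [ 522.4 -352.4] pca ang 48.36
   len 32.7 ang 138.98
   len 144.6 ang 48.98
blade-ish 835 rectc [ 620.6 -242.9] mean [ 621.9 -241.7] pca ang 49.42
   len 24.9 ang 138.83
   len 126.3 ang 48.83
shim 952 rectc [432.8 -51.2] mean [432.8 -50.8] pca ang 87.11
   len 35.5 ang 177.23
   len 89.4 ang 87.23
slab 6 rectc [526.6 193.9] mean [526.6 193.9] pca ang 89.00
   len 0.0 ang 0.00
   len 8.8 ang 89.00
```

Emit:
servo_tool --deltas '[[[100, 0.03, 0.0225, -0.0175, 3.1], [100, 0.03, 0.0225, -0.0175, 3.1], [100, 0.03, 0.0225, -0.0175, 3.1], [100, 0.03, 0.0225, -0.0175, 3.1], [100, 0.03, 0.0225, -0.0175, 3.1], [100, 0.03, 0.0225, -0.0175, 3.1], [100, 0.03, 0.0225, -0.0175, 3.1], [100, 0.03, 0.0225, -0.0175, 3.2]]]'

```text
time: 0.95
tool_pos: [0.4974, -0.3887, 0.1043]
tool_rot: [-0.0, 0.909, 0.417, -0.0]
contact_force: [-0.3, -0.1, -0.1]
gripper_width: 0.997
grasp_force: 0.0
```

Emit:
servo_tool --deltas '[[[60, -0.002, 0, -0.025, 0], [60, 0, 0, -0.025, 0], [60, 0, 0, -0.022, 0], [60, 0, 0, -0.01, 0], [60, 0, 0, -0.006, 0], [60, 0, 0, 0, 0], [20, 0, 0, 0, 0], [20, 0, 0, 0, 0]]]'

```text
time: 1.75
tool_pos: [0.4951, -0.3908, 0.0192]
tool_rot: [0.001, 0.909, 0.416, 0.0]
contact_force: [-1.2, 2.0, -4.1]
gripper_width: 0.311
grasp_force: 61.5
```

Emit:
servo_tool --deltas '[[[20, 0, 0, 0, 0], [20, 0, 0, 0, 0], [20, 0, 0, 0, 0], [20, 0, 0, 0, 0], [20, 0, 0, 0.01, 0], [20, 0, 0, 0.01, 0], [20, 0, 0, 0.01, 0], [20, 0, 0, 0.01, 0]]]'

```text
time: 2.55
tool_pos: [0.4938, -0.3894, 0.0571]
tool_rot: [-0.001, 0.909, 0.416, -0.0]
contact_force: [1.4, -0.9, -9.5]
gripper_width: 0.313
grasp_force: 60.3
```

Emit:
servo_tool --deltas '[[[20, 0, 0, 0.02, 0], [20, 0, 0, 0.02, 0], [20, 0, 0, 0.02, 0], [20, 0, 0, 0.02, 0], [20, 0, 0, 0, 0], [20, 0, 0, 0, 0], [20, 0, 0, 0, 0], [20, 0, 0, 0, 0]]]'

```text
time: 3.35
tool_pos: [0.4935, -0.3891, 0.1351]
tool_rot: [-0.002, 0.91, 0.416, -0.001]
contact_force: [-0.4, -0.3, -9.2]
gripper_width: 0.309
grasp_force: 59.8
```

```bash
cat >> h.py <<'E'
def pitch(n="scene",az=49.1,L=(60,240)):
    """blade points ahead of the TCP along azimuth az: heights vs distance"""
    f=grab_frame(n);P=cloud(f).reshape(-1,3)*1000;t=np.array(manip.state()["tool_pos"])*1000
    a=np.radians(az);D=P[:,:2]-t[:2];s=D@[np.cos(a),np.sin(a)];l=D@[-np.sin(a),np.cos(a)]
    pix=f["pixels"].reshape(-1,3).astype(int)
    for lo in range(20,300,20):
        m=(s>lo)&(s<lo+20)&(abs(l)<40)&(P[:,2]>4)&(pix.max(1)<105)&(P[:,2]<t[2]+40)
        if m.sum()>5:print(lo+10,m.sum(),"z",np.percentile(P[m,2],[10,50,90]).round(1),"lat",np.percentile(l[m],[5,50,95]).round(1),"smax %.0f"%s[m].max())
    print("tcp",t.round(1));return f
E
python3 - <<'E'
from h import *
f=pitch();save(f,"s1.png",(150,60,470,300),2)
print("top");pitch("top")
E
```

```text
30 205 z [120.5 124.5 128.3] lat [-13.4  -0.9  12. ] smax 40
50 193 z [111.8 115.5 119.2] lat [-13.2  -0.5  11.8] smax 60
70 201 z [103.5 107.  111. ] lat [-13.3  -0.7  12. ] smax 80
90 206 z [ 94.4  98.1 102.3] lat [-13.2  -0.8  12.1] smax 100
110 304 z [67.  73.7 92.9] lat [-11.7  -0.5  11. ] smax 120
130 163 z [57.7 61.4 65.2] lat [-11.   -0.3  10.4] smax 140
150 175 z [48.9 52.9 56.5] lat [-10.9  -0.5  10.4] smax 160
170 176 z [40.7 44.1 47.8] lat [-11.1   0.1  10.6] smax 180
190 174 z [31.3 35.4 38.9] lat [-11.   -0.3  10.6] smax 200
210 183 z [22.8 26.9 30.4] lat [-10.7  -0.2  10.6] smax 220
230 87 z [17.9 20.6 22.4] lat [-10.7   0.3  10.5] smax 229
tcp [ 493.7 -389.2  135.4]
top
30 317 z [115.5 124.4 129. ] lat [-11.1   4.   14.5] smax 40
50 299 z [105.7 115.5 119.8] lat [-10.7   4.5  14.7] smax 60
70 285 z [ 96.7 107.2 110.9] lat [-10.5   4.2  14.7] smax 80
90 266 z [ 87.4  98.  102.4] lat [-10.6   4.5  14.8] smax 100
110 205 z [67.3 71.1 93.4] lat [-9.   2.3 12.5] smax 120
130 169 z [58.2 61.7 65.9] lat [-8.8  2.1 12.3] smax 140
150 161 z [49.6 53.1 57.2] lat [-8.6  2.1 12.6] smax 160
170 156 z [40.6 44.3 48.1] lat [-9.5  1.9 12.5] smax 180
190 147 z [32.3 35.5 39.4] lat [-8.9  2.3 12.5] smax 200
210 140 z [23.1 27.3 30.3] lat [-8.6  2.3 12.9] smax 220
230 37 z [19.8 21.9 23.3] lat [-8.6  1.6 12.7] smax 226
tcp [ 493.9 -389.4  135.8]
```

View pics/s1.png

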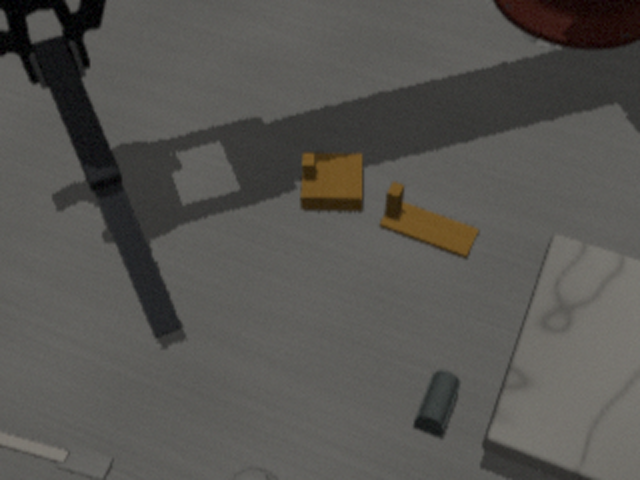

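The picture shows the bar held at (55,50) in this crop, tip down at (170,335), pitched about 24° and pivoting in the pads. I'll push the tip on the bench to bring it back to about 17°.

Emit:
servo_tool --deltas '[[[20, 0, 0, -0.013, 0], [20, 0, 0, -0.013, 0], [20, 0, 0, -0.012, 0], [20, 0, 0, 0.02, 0], [20, 0, 0, 0.02, 4], [20, 0, 0, 0.02, 5], [20, 0, 0, 0.0, 5], [20, 0, 0, 0, 5]]]'

```text
time: 4.25
tool_pos: [0.4945, -0.3897, 0.1585]
tool_rot: [-0.0, 0.827, 0.562, 0.0]
contact_force: [0.4, 0.2, -9.5]
gripper_width: 0.311
grasp_force: 60.0
```

Run:
```python
from h import *
pitch(az=49.1+19)
```

```text
30 245 z [135.4 145.8 150.4] lat [-16.2  -5.4   9.1] smax 40
50 238 z [127.1 136.8 141. ] lat [-16.   -6.8   9. ] smax 60
70 249 z [118.1 127.8 132.2] lat [-16.   -6.2   9.3] smax 80
90 253 z [103.2 118.5 123. ] lat [-15.9  -5.6   9.7] smax 100
110 291 z [ 87.9  94.1 113.7] lat [-13.7  -2.9   9.2] smax 120
130 175 z [78.3 81.9 85.9] lat [-13.5  -2.5   8.8] smax 140
150 171 z [69.3 72.8 76.6] lat [-13.1  -2.5   9.1] smax 160
170 172 z [60.3 64.2 68.2] lat [-13.4  -2.6   9. ] smax 180
190 178 z [51.4 55.  59.2] lat [-13.2  -2.2   9.4] smax 200
210 174 z [42.4 45.8 49.6] lat [-12.9  -2.6   9.1] smax 220
230 64 z [37.8 40.  41.7] lat [-12.9  -2.5   8.9] smax 227
tcp [ 493.9 -389.3  157.6]
```

Emit:
servo_tool --deltas '[[[20, 0.01, 0.01, 0.005, 2], [20, 0.015, 0.016, 0.005, 2.8], [20, 0.018, 0.019, 0.005, 3.2], [20, 0.02, 0.022, 0.004, 3.4], [20, 0.02, 0.022, 0.003, 3.4], [20, 0.018, 0.019, 0, 3.4], [20, 0.0115, 0.012, 0, 2.4], [20, 0.005, 0.0045, 0, 1]]]'

```text
time: 5.1
tool_pos: [0.6128, -0.2635, 0.1803]
tool_rot: [-0.001, 0.708, 0.706, 0.0]
contact_force: [-0.3, -0.8, -9.5]
gripper_width: 0.311
grasp_force: 59.9
```

Run:
```python
from h import *
pitch(az=90);print("top");pitch("top",az=90)
```

```text
30 388 z [149.7 163.4 169.4] lat [-16.2  -8.3   8.9] smax 40
50 364 z [139.3 152.6 158.5] lat [-16.2  -8.3   8.8] smax 60
70 372 z [127.6 141.5 147.7] lat [-16.3  -8.5   8.7] smax 80
90 404 z [108.3 129.5 136.3] lat [-16.3  -6.7   8.8] smax 100
110 245 z [ 96.1 100.9 106.3] lat [-14.3  -3.9   8.1] smax 120
130 216 z [85.4 90.1 94.5] lat [-14.3  -4.1   7.9] smax 140
150 217 z [74.1 78.9 83.7] lat [-14.5  -4.3   8. ] smax 160
170 209 z [63.1 68.  72.6] lat [-14.4  -4.3   7.7] smax 180
190 206 z [52.3 56.8 61.7] lat [-14.4  -4.4   7.6] smax 200
210 153 z [43.8 47.6 50.7] lat [-14.5  -4.2   7.4] smax 215
270 215 z [15.  26.1 29. ] lat [-24.   -8.2  16.7] smax 280
290 245 z [14.6 25.6 29.2] lat [-24.3  -6.9  17.2] smax 292
tcp [ 612.9 -263.7  180.4]
top
90 33 z [126.4 129.8 132. ] lat [-13.4  -8.2   5.2] smax 100
110 181 z [ 98.6 103.2 107.7] lat [-10.8   0.3  10.9] smax 120
130 132 z [87.6 92.4 96.7] lat [-11.2  -0.2  10.9] smax 139
150 93 z [77.4 82.4 85.7] lat [-11.5  -0.4  10.9] smax 160
170 51 z [66.8 70.5 75.5] lat [-11.6  -0.1  10.8] smax 179
190 35 z [55.1 60.2 63.9] lat [-12.2  -2.5  10.8] smax 199
210 24 z [45.8 48.5 53.6] lat [-11.5  -1.4  10.8] smax 214
270 29 z [10.7 13.9 21.8] lat [-17.1   6.5  22.1] smax 279
290 19 z [ 6.1 13.9 23.7] lat [21.3 21.8 22.1] smax 292
tcp [ 612.2 -264.8  180.6]
```

Emit:
servo_tool --deltas '[[[20, 0, 0.008, 0.003, 0], [20, 0, 0.016, 0, 0], [20, 0, 0.021, 0, 0], [20, 0, 0.021, 0, 0], [20, 0, 0.016, -0.002, 0], [20, 0, 0.01, -0.006, 0], [20, 0, 0.005, -0.007, 0], [20, 0, 0, -0.004, 0]]]'

```text
time: 6.0
tool_pos: [0.6113, -0.1675, 0.1638]
tool_rot: [-0.001, 0.708, 0.706, -0.001]
contact_force: [-0.1, -0.4, -9.3]
gripper_width: 0.312
grasp_force: 59.9
```

Run:
```python
from h import *
pitch(az=90)
s=manip.state();print(s["contact_force"],s["ft_torque"])
```

```text
30 377 z [132.9 147.2 153. ] lat [-16.6  -9.3   8.3] smax 40
50 372 z [121.8 135.8 142. ] lat [-16.6  -9.3   8.4] smax 60
70 356 z [110.2 124.9 130.6] lat [-16.7  -9.2   8.5] smax 80
90 375 z [ 91.3 113.2 119.7] lat [-16.5  -8.4   8. ] smax 100
110 230 z [79.4 84.1 88.8] lat [-14.4  -4.4   7.5] smax 120
130 214 z [68.5 72.6 77.3] lat [-14.6  -4.    8. ] smax 140
150 210 z [57.4 61.5 66.5] lat [-14.6  -4.5   7.8] smax 160
170 275 z [19.  48.5 54.5] lat [-25.4  -8.4   7.1] smax 180
190 364 z [17.8 35.  43. ] lat [-26.2 -12.4   7.3] smax 200
210 146 z [26.3 29.9 33.3] lat [-15.   -4.6   7.9] smax 215
230 179 z [37.9 52.6 55.3] lat [-37.7  -9.3  32. ] smax 240
250 112 z [36.8 47.7 55. ] lat [-38.1 -37.4  18.5] smax 260
270 97 z [36.5 46.5 53.7] lat [-38.1 -37.6 -36.7] smax 280
290 109 z [36.5 46.8 54.4] lat [-38.3 -37.7 -35.9] smax 300
tcp [ 611.  -168.1  163.1]
[-0.41652196 -0.51328012 -9.38845919] [-0.50116074  0.0365428  -0.00115953]
```

Emit:
servo_tool --deltas '[[[20, 0, 0, -0.004, 0], [20, 0, -0.001, -0.006, 0], [20, 0, -0.0015, -0.007, 0], [20, 0, -0.002, -0.007, 0], [20, 0, -0.0025, -0.008, 0], [20, 0, -0.0035, -0.008, 0], [20, 0, -0.0035, -0.007, 0], [20, 0, -0.003, -0.005, 0]]]'

```text
time: 6.85
tool_pos: [0.6119, -0.1854, 0.1124]
tool_rot: [-0.001, 0.709, 0.705, 0.0]
contact_force: [-0.1, 1.4, -3.0]
gripper_width: 0.311
grasp_force: 60.0
```

Run:
```python
from h import *
f=pitch(az=90)
s=manip.state();print(s["contact_force"],s["ft_torque"])
save(f,"s2.png",(260,130,540,330),2.5)
```

```text
30 300 z [ 90.8 104.  107.7] lat [-16.9  -9.5   7.6] smax 40
50 295 z [ 85.7  98.2 101.6] lat [-17.2  -8.9   7.9] smax 60
70 295 z [79.  92.3 95.4] lat [-17.5  -9.7   7.2] smax 80
90 296 z [73.4 86.3 89.8] lat [-17.7  -9.6   7.3] smax 100
110 284 z [60.4 75.2 83.7] lat [-17.3  -7.3   6.9] smax 120
130 194 z [54.  56.5 59.2] lat [-15.8  -5.2   6.8] smax 140
150 193 z [47.9 50.8 53.5] lat [-15.8  -5.5   6.1] smax 160
170 195 z [42.4 45.2 47.5] lat [-16.2  -5.9   5.9] smax 180
190 284 z [18.4 37.5 41.3] lat [-25.4 -10.2   6.7] smax 200
210 337 z [17.5 30.8 34.9] lat [-25.7 -11.3  15.1] smax 220
230 192 z [24.2 27.1 30. ] lat [-16.9  -6.5   5.4] smax 240
250 198 z [35.9 52.1 55.3] lat [-37.4 -11.4  28.7] smax 260
270 99 z [36.8 47.  53.9] lat [-37.8 -37.  -35.8] smax 280
290 99 z [36.6 45.8 54.5] lat [-37.9 -37.2 -36.5] smax 300
tcp [ 611.4 -185.7  111.4]
[ 1.07385938 -1.2798359  -3.32553147] [ 0.37903424 -0.36954224 -0.3495752 ]
```

View pics/s2.png

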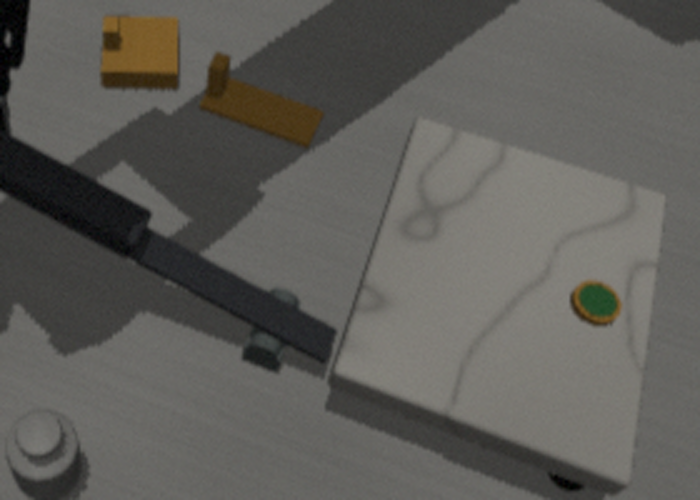

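Picture: the blade lies on the fulcrum crest at (285,300) with its tip at (330,355) just before the slab edge, tilted down 16°. Next I slide it in along its axis.

Emit:
servo_tool --deltas '[[[20, 0, 0.002, -0.0006, 0], [20, 0, 0.004, -0.0012, 0], [20, 0, 0.004, -0.0012, 0], [20, 0, 0.004, -0.0012, 0], [20, 0, 0.004, -0.0012, 0], [20, 0, 0.002, -0.0006, 0], [20, 0, 0, 0, 0], [20, 0, 0, 0, 0]]]'

```text
time: 7.7
tool_pos: [0.6117, -0.1647, 0.1069]
tool_rot: [-0.001, 0.709, 0.705, 0.0]
contact_force: [0.5, 2.2, -4.4]
gripper_width: 0.313
grasp_force: 60.0
```

```bash
cat > sl.py <<'E'
from h import *
def slab(f=None):
    f=f or grab_frame("top");P=cloud(f)*1000;Q=P.reshape(-1,3);pix=f["pixels"].reshape(-1,3).astype(int)
    m=(Q[:,2]>45)&(Q[:,2]<85)&(Q[:,1]>40)&(Q[:,1]<245)&(Q[:,0]>420)&(Q[:,0]<660)&(pix.min(1)>110)
    Q=Q[m];A=np.c_[Q[:,:2]-[542,143],np.ones(len(Q))];c=np.linalg.lstsq(A,Q[:,2],rcond=None)[0]
    b=cv2.boxPoints(cv2.minAreaRect(Q[:,:2].astype(np.float32)));e=b[1]-b[0]
    print("slab n",len(Q),"c",b.mean(0).round(1),"ang %.2f"%(np.degrees(np.arctan2(e[1],e[0]))%90),"tilt deg x,y",np.degrees(np.arctan(c[:2])).round(2),"zc %.1f"%c[2],"y1-99",np.percentile(Q[:,1],[1,99]).round(1))
E
python3 - <<'E'
from sl import *
pitch(az=90);slab();s=manip.state();print(s["contact_force"],s["ft_torque"])
E
```

```text
30 298 z [ 85.7  98.4 101.9] lat [-16.7  -8.7   8.3] smax 40
50 294 z [79.1 92.5 95.9] lat [-16.6  -9.    8.5] smax 60
70 293 z [73.6 86.5 89.9] lat [-16.8  -8.5   8.2] smax 80
90 295 z [67.7 80.5 83.9] lat [-16.9  -9.4   8.3] smax 100
110 278 z [54.4 68.6 78.1] lat [-16.5  -6.4   7.6] smax 120
130 195 z [47.9 50.6 53.5] lat [-15.   -4.3   7.6] smax 140
150 191 z [42.1 44.8 47.3] lat [-15.   -4.7   7.5] smax 160
170 293 z [19.4 37.3 41. ] lat [-25.2  -9.8   7.9] smax 180
190 326 z [17.5 30.4 35.1] lat [-25.3 -10.2  15. ] smax 200
210 191 z [23.9 26.9 29.7] lat [-15.6  -5.2   6.7] smax 220
230 229 z [23.6 49.8 55.1] lat [-37.  -10.5  27.3] smax 240
250 100 z [35.9 46.4 53.2] lat [-37.4 -36.7 -35.7] smax 260
270 100 z [36.8 46.2 54.2] lat [-37.6 -36.9 -36. ] smax 280
290 105 z [36.5 46.2 53.8] lat [-37.6 -36.9 -35.7] smax 300
tcp [ 611.7 -164.7  106.9]
slab n 10908 c [541.8 143.4] ang 89.49 tilt deg x,y [0.01 0.02] zc 55.9 y1-99 [ 60.  225.4]
[-1.34119753  2.1312609  -5.6684433 ] [ 0.64915149 -0.06690738 -0.03453653]
```

Emit:
servo_tool --deltas '[[[20, 0, -0.001, -0.003, 0], [20, 0, -0.0025, -0.006, 0], [20, 0, -0.0025, -0.006, 0], [20, 0, -0.0025, -0.006, 0], [20, 0, -0.002, -0.006, 0], [20, 0, -0.0018, -0.006, 0], [20, 0, -0.0015, -0.005, 0], [20, 0, -0.0005, -0.002, 0]]]'

```text
time: 8.6
tool_pos: [0.6121, -0.1798, 0.0671]
tool_rot: [-0.0, 0.709, 0.705, 0.0]
contact_force: [0.0, 4.3, -0.3]
gripper_width: 0.312
grasp_force: 60.3
```

Emit:
servo_tool --deltas '[[[20, 0, -0.001, -0.004, 0], [20, 0, -0.001, -0.004, 0], [20, 0, -0.0009, -0.004, 0], [20, 0, -0.0009, -0.004, 0], [20, 0, -0.0005, -0.004, 0], [20, 0, -0.0005, -0.004, 0], [20, 0, 0, 0, 0], [20, 0, 0, 0, 0]]]'

```text
time: 9.4
tool_pos: [0.6123, -0.1845, 0.0438]
tool_rot: [0.0, 0.709, 0.706, 0.0]
contact_force: [-0.7, 5.2, 1.6]
gripper_width: 0.315
grasp_force: 60.4
```

Run:
```python
from sl import *
pitch(az=90);slab();s=manip.state();print(s["contact_force"],s["ft_torque"])
```

```text
30 227 z [32.5 45.8 47.3] lat [-16.5  -9.1   8.4] smax 40
50 235 z [34.1 46.5 48.2] lat [-16.6  -8.    8.7] smax 60
70 238 z [34.8 47.3 48.9] lat [-16.7  -8.7   8.5] smax 80
90 246 z [35.  48.1 49.5] lat [-16.6  -8.6   8.9] smax 100
110 255 z [36.3 48.7 50.3] lat [-16.7  -8.2   8.2] smax 120
130 198 z [30.6 32.1 38.3] lat [-14.4  -3.9   7.6] smax 140
150 176 z [31.  32.9 34.4] lat [-14.5  -4.5   7.1] smax 160
170 181 z [32.2 33.5 34.9] lat [-14.6  -4.    7.7] smax 180
190 292 z [18.  33.3 35.2] lat [-24.6  -8.9  13.5] smax 200
210 324 z [18.1 33.9 36. ] lat [-24.8  -9.7  15.7] smax 220
230 193 z [34.3 35.7 37.1] lat [-14.9  -4.5   7.3] smax 240
250 214 z [36.1 52.8 60.9] lat [-36.4 -13.2  31.4] smax 260
270 96 z [41.7 51.3 58.6] lat [-36.7 -36.  -35.1] smax 280
290 98 z [41.1 49.8 58. ] lat [-37.  -36.3 -35.1] smax 300
tcp [ 612.3 -184.5   43.9]
slab n 11032 c [542.4 143.6] ang 89.07 tilt deg x,y [ 0.02 -2.26] zc 58.9 y1-99 [ 60.6 226.1]
[-0.66896068  5.28036298  1.40273825] [1.32762834 0.02202241 0.19184854]
```

Emit:
servo_tool --deltas '[[[20, 0, -0.0005, -0.004, 0], [20, 0, -0.0005, -0.004, 0], [20, 0, -0.0003, -0.004, 0], [20, 0, -0.0002, -0.004, 0], [20, 0, 0, -0.003, 0], [20, 0, 0, -0.002, 0], [20, 0, 0, 0, 0], [20, 0, 0, 0, 0]]]'

```text
time: 10.3
tool_pos: [0.6123, -0.1864, 0.0237]
tool_rot: [0.0, 0.709, 0.706, -0.0]
contact_force: [-3.1, 5.7, 7.6]
gripper_width: 0.316
grasp_force: 61.2
```

Run:
```python
from sl import *
pitch(az=90);slab();s=manip.state();print(s["contact_force"],s["ft_torque"])
```

```text
30 214 z [14.9 28.4 30.4] lat [-16.6  -8.5   8.3] smax 40
50 220 z [18.6 31.3 33.1] lat [-16.6  -9.    8. ] smax 60
70 224 z [21.2 33.9 35.8] lat [-16.7  -7.9   8.1] smax 80
90 238 z [24.3 36.7 38.6] lat [-16.5  -8.3   8.6] smax 100
110 245 z [25.6 39.6 41.4] lat [-16.6  -9.1   8.1] smax 120
130 200 z [23.3 25.3 35.6] lat [-14.7  -4.4   7.9] smax 140
150 172 z [25.7 27.4 29.1] lat [-14.6  -4.3   7.7] smax 160
170 177 z [28.3 30.  31.9] lat [-14.4  -3.8   7.8] smax 180
190 267 z [18.6 32.3 34.3] lat [-24.6  -8.9   8.9] smax 200
210 343 z [17.8 33.9 36.9] lat [-24.8 -10.8  15.8] smax 220
230 198 z [36.7 38.5 39.9] lat [-14.6  -4.5   7.6] smax 240
250 162 z [40.3 52.  61.6] lat [-36.1 -13.4  29.3] smax 260
270 79 z [47.1 54.4 61.8] lat [-37.  -36.1 -35.5] smax 280
290 96 z [46.  54.9 62.3] lat [-37.4 -36.6 -35.7] smax 300
tcp [ 612.3 -186.4   23.7]
slab n 10984 c [542.6 143.4] ang 88.67 tilt deg x,y [ 0.03 -4.35] zc 61.9 y1-99 [ 59.9 226.1]
[-2.79154596  5.37474551  7.177249  ] [1.33789182 0.54236168 0.20210087]
```

Emit:
servo_tool --deltas '[[[36, 0, 0, 0, 0], [45, 0, 0, 0, 0], [55, 0, 0, 0, 0], [60, 0, 0, 0, 0], [60, 0, 0, 0.01, 0], [60, 0, 0, 0.03, 0], [60, 0, 0, 0.04, 0], [60, 0, 0, 0.04, 0]]]'

```text
time: 11.2
tool_pos: [0.6115, -0.186, 0.1437]
tool_rot: [-0.0, 0.709, 0.705, -0.0]
contact_force: [0.7, 0.5, 0.0]
gripper_width: 0.6
grasp_force: 0.0
```

Run:
```python
from sl import *
pitch(az=90);f=grab_frame("top");slab(f)
p=f["pixels"].astype(int);yel=(p[:,:,0]-p[:,:,2]>50)
for z in(.006,):blob(f,yel,(320,295,398,338),z,"shim")
s=manip.state();print(s["tool_pos"],s["contact_force"])
save(f,"t2.png",(100,110,500,300),2)
```

```text
30 213 z [15.3 28.4 30. ] lat [-13.1  -5.3  12. ] smax 40
50 221 z [17.2 31.1 32.8] lat [-13.1  -4.8  12.2] smax 60
70 229 z [20.9 33.9 35.7] lat [-13.   -5.   11.6] smax 80
90 237 z [23.1 36.5 38.5] lat [-13.3  -5.8  12.1] smax 100
110 241 z [26.6 39.4 41.6] lat [-13.1  -5.1  11.9] smax 120
130 204 z [23.4 25.5 39.2] lat [-11.5  -1.1  10.9] smax 140
150 170 z [25.8 27.4 28.9] lat [-11.   -0.7  11.2] smax 160
170 178 z [28.4 29.9 31.7] lat [-11.2  -0.8  11.3] smax 180
190 252 z [19.4 32.2 34. ] lat [-20.9  -4.   12.4] smax 200
210 357 z [16.2 33.1 36.7] lat [-21.3  -8.   19.1] smax 220
230 198 z [36.3 38.4 39.9] lat [-11.2  -0.8  11. ] smax 240
250 290 z [40.3 60.2 67.5] lat [-32.2  -2.4  31.8] smax 260
270 119 z [47.8 59.  66. ] lat [-33.2 -32.3  24.1] smax 280
290 103 z [46.  56.1 63.2] lat [-33.8 -32.8 -31.7] smax 300
tcp [ 615.9 -187.8  153.2]
slab n 11247 c [542.5 143.4] ang 88.92 tilt deg x,y [ 0.02 -3.94] zc 61.7 y1-99 [ 58.4 226. ]
shim 2108 rectc [434.2 -48.4] mean [434.2 -48.8] pca ang 89.01
   len 59.7 ang 179.19
   len 112.0 ang 89.19
[ 0.61619101 -0.18797539  0.15144622] [ 0.43643079 -0.14451962  0.72638461]
```

View pics/t2.png

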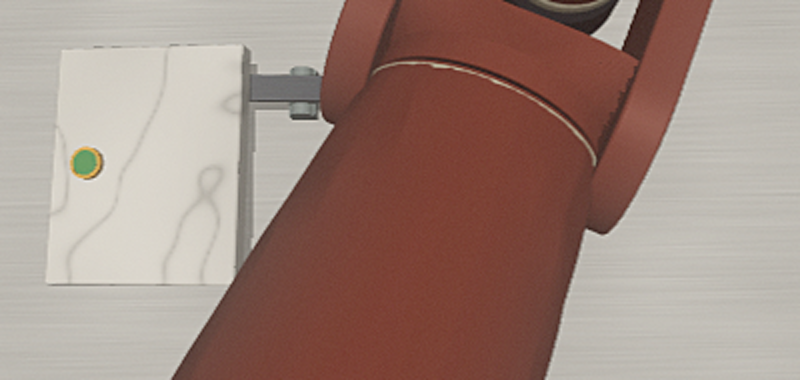

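The top view shows the slab in place and raised, with the blade across the fulcrum at (300,90). The arm hides the rest. Next, the shim's tab.

Emit:
servo_tool --deltas '[[[50, -0.015, 0.008, 0, -0.4], [50, -0.025, 0.014, -0.008, -0.4], [50, -0.03, 0.015, -0.012, -0.4], [50, -0.03, 0.016, -0.014, -0.4], [50, -0.03, 0.016, -0.014, -0.4], [50, -0.025, 0.014, -0.012, -0.4], [50, -0.02, 0.01, -0.01, -0.4], [50, -0.006, 0.0045, -0.005, 0]]]'

```text
time: 12.1
tool_pos: [0.4285, -0.0875, 0.0658]
tool_rot: [-0.001, 0.726, 0.688, -0.001]
contact_force: [-0.6, -1.0, -0.6]
gripper_width: 0.502
grasp_force: 0.0
```

Run:
```python
from h import *
s=manip.state();print(s["tool_pos"],s["tool_rot"])
f=grab_frame("scene");P=cloud(f).reshape(-1,3)*1000;p=f["pixels"].reshape(-1,3).astype(int)
m=(p[:,0]-p[:,2]>25)&(abs(P[:,0]-431)<30)&(abs(P[:,1]+89)<25)&(P[:,2]>25)&(P[:,2]<46)
print(m.sum(),np.percentile(P[m],[5,50,95],axis=0).round(1))
save(f,"s3.png",(260,90,460,240),4)
```

```text
[ 0.42853435 -0.0874574   0.06576267] [-1.09639081e-03  7.25734920e-01  6.87973285e-01 -6.18176704e-04]
16 [[436.3 -90.8  25.6]
 [441.  -85.7  28.8]
 [442.3 -81.9  34.3]]
```

View pics/s3.png

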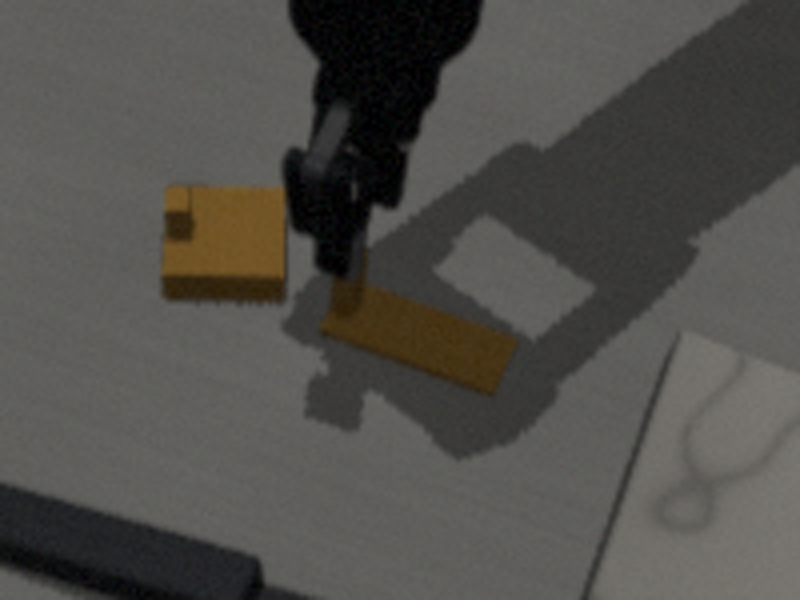

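Picture: the fingers straddle the tab of the thin shim, which shows below them at (348,290). The plate runs to (505,365), and the thick block is clear at (225,240).

Emit:
servo_tool --deltas '[[[50, 0.0025, -0.002, -0.013, 0], [50, 0, 0, -0.013, 0], [50, 0, 0, -0.009, 0], [50, 0, 0, -0.004, 0], [5, 0, 0, 0, 0], [5, 0, 0, 0, 0], [5, 0, 0, 0, 0], [5, 0, 0, 0, 0]]]'

```text
time: 12.95
tool_pos: [0.4337, -0.0907, 0.0286]
tool_rot: [0.0, 0.726, 0.688, 0.0]
contact_force: [0.4, -0.3, -0.6]
gripper_width: 0.171
grasp_force: 58.5
```

Emit:
servo_tool --deltas '[[[5, 0, 0, 0, 0], [5, 0, 0, 0, 0], [5, 0, 0, 0.005, 0], [5, 0, 0, 0.01, 0], [5, 0, 0, 0.015, 0], [5, 0, 0, 0.01, 0], [5, 0, 0, 0, 0], [5, 0, 0, 0, 0]]]'

```text
time: 13.75
tool_pos: [0.4336, -0.0906, 0.0686]
tool_rot: [0.0, 0.726, 0.688, 0.0]
contact_force: [0.0, -0.4, -2.1]
gripper_width: 0.172
grasp_force: 58.6
```

```bash
cat > sh.py <<'E'
from h import *
def shim(n="scene"):
    f=grab_frame(n);s=manip.state();t=np.array(s["tool_pos"])*1000
    P=cloud(f).reshape(-1,3)*1000;p=f["pixels"].reshape(-1,3).astype(int)
    m=(p[:,0]-p[:,2]>22)&(p[:,0]>1.6*p[:,2])&(abs(P[:,0]-t[0])<35)&(P[:,1]>t[1]+8)&(P[:,1]<t[1]+100)&(P[:,2]<t[2])&(P[:,2]>t[2]-40)
    Q=P[m];A=np.c_[Q[:,:2]-t[:2],np.ones(m.sum())];c=np.linalg.lstsq(A,Q[:,2],rcond=None)[0]
    b=cv2.boxPoints(cv2.minAreaRect(Q[:,:2].astype(np.float32)));e=b[1]-b[0]
    print(n,m.sum(),"tcp",t.round(1),"tilt",np.degrees(np.arctan(c[:2])).round(1),"z at tcp %.1f"%c[2],"rel box",(b-t[:2]).round(1).tolist(),"ang %.1f"%(np.degrees(np.arctan2(e[1],e[0]))%90),"zmed %.1f"%np.median(Q[:,2]));return f
E
python3 - <<'E'
from sh import *
f=shim();shim("top")
E
```

```text
scene 659 tcp [433.1 -90.4  68. ] tilt [-0.4 -0.2] z at tcp 44.8 rel box [[-15.8, 8.6], [22.0, 7.2], [24.9, 84.5], [-12.9, 86.0]] ang 87.8 zmed 44.6
top 0 tcp [432.9 -90.3  67.7] tilt [0. 0.] z at tcp 0.0 rel box [[-432.9, 90.3], [-432.9, 90.3], [-432.9, 90.3], [-432.9, 90.3]] ang 0.0 zmed nan
  return _methods._mean(a, axis=axis, dtype=dtype,
  ret = ret.dtype.type(ret / rcount)
```

```bash
cat > foot.py <<'E'
from h import *
def foot(f,tag,tilt=None):
    P=cloud(f)*1000;pix=f["pixels"].astype(int)
    w=(pix.min(2)>(120 if tag=="top" else 70))&(P[:,:,2]>44)&(P[:,:,2]<80)&(abs(P[:,:,0]-542)<125)&(abs(P[:,:,1]-143)<105)
    Q=P[w];A=np.c_[Q[:,:2]-[542,143],np.ones(len(Q))]
    k=np.ones(len(Q),bool)
    for _ in range(6):
        c=np.linalg.lstsq(A[k],Q[k,2],rcond=None)[0];k=abs(Q[:,2]-A@c)<4
    # ray/plane intersection for the edge pixels
    R=cv2.Rodrigues(np.array(f["rvec"],float))[0];t=np.array(f["tvec"]).ravel();o=-R.T@t*1000
    v,u=np.nonzero(w);v,u=v[k],u[k];d=np.c_[(u-f["cx"])/f["fx"],(v-f["cy"])/f["fy"],np.ones(len(u))]@R
    n=np.array([-c[0],-c[1],1]);p0=np.array([542,143,c[2]]);X=o+d*((n@(p0-o))/(d@n))[:,None]
    m=cv2.minAreaRect(X[:,:2].astype(np.float32));b=cv2.boxPoints(m)
    rear=[];
    for x in range(470,620,10):
        s=X[abs(X[:,0]-x)<5];
        if len(s)>20: rear.append((x,s[:,1].min(),s[:,1].max()))
    r=np.array(rear)
    th=np.degrees(np.arctan(-c[1]))
    sx=[]
    for y in range(120,220,10):
        s=X[abs(X[:,1]-y)<5]
        if len(s)>20: sx.append((s[:,0].min(),s[:,0].max()))
    sx=np.array(sx)
    print(tag,"n",len(X),"tilt %.2f zc %.1f"%(th,c[2]),"front y %.1f rear y %.1f"%tuple(np.median(r[:,1:],0)),"yaw rear %.2f front %.2f"%tuple(np.degrees(np.polyfit(r[:,0],r[:,i],1)[0]) for i in(2,1)),"x lo/hi",np.median(sx,0).round(1) if len(sx) else None,"edge z",round(c[2]+c[1]*(r[:,1].mean()-143),1))
E
python3 - <<'E'
from foot import *
for n in("top","scene"):
    f=grab_frame(n);foot(f,n)
    d=np.load(n+"0.npz");R=cv2.Rodrigues(np.array(f["rvec"],float))[0];t=np.array(f["tvec"]).ravel()
    g=dict(f);g["pixels"]=d["pix"];g["z_map"]=((d["P"]@R.T+t)[:,:,2]).astype(np.float32);foot(g,n)
E
```

```text
top n 10820 tilt 4.60 zc 62.1 front y 60.4 rear y 227.3 yaw rear -1.09 front -1.28 x lo/hi [439.7 646.3] edge z 68.7
top n 10945 tilt 0.02 zc 55.9 front y 60.2 rear y 226.5 yaw rear -0.41 front -0.10 x lo/hi [438. 645.] edge z 55.9
scene n 12575 tilt 4.51 zc 61.3 front y 61.5 rear y 229.2 yaw rear -1.14 front -1.16 x lo/hi [442.1 650. ] edge z 67.7
scene n 12584 tilt -0.07 zc 55.1 front y 60.3 rear y 228.4 yaw rear -0.39 front -0.21 x lo/hi [441.1 648.6] edge z 54.9
```

Emit:
servo_tool --deltas '[[[5, 0.008, 0.004, 0, 0.2], [5, 0.016, 0.008, 0, 0.3], [5, 0.02, 0.009, 0, 0.3], [5, 0.02, 0.009, -0.005, 0.3], [5, 0.02, 0.009, -0.007, 0.3], [5, 0.016, 0.008, -0.008, 0.3], [5, 0.008, 0.003, -0.005, 0], [5, 0, 0, -0.003, 0]]]'

```text
time: 14.75
tool_pos: [0.5419, -0.04, 0.0395]
tool_rot: [-0.0, 0.715, 0.699, -0.0]
contact_force: [-0.4, -0.4, -1.5]
gripper_width: 0.173
grasp_force: 58.7
```

Run:
```python
from sh import *
from foot import foot
f=shim();foot(f,"scene");s=manip.state();print(s["tool_pos"],s["tool_rot"],s["contact_force"])
foot(grab_frame("top"),"top")
```

```text
scene 827 tcp [540.9 -40.3  39.1] tilt [ 0.7 -0.3] z at tcp 16.0 rel box [[-25.5, 8.1], [22.1, 8.0], [22.3, 85.9], [-25.3, 86.0]] ang 89.9 zmed 15.7
scene n 12501 tilt 4.51 zc 61.3 front y 61.5 rear y 229.2 yaw rear -1.14 front -2.55 x lo/hi [442.2 650.4] edge z 67.7
[ 0.54093377 -0.04025425  0.03909798] [-8.25155004e-04  7.15324297e-01  6.98791806e-01 -6.93606874e-04] [-0.43209779  0.0452873  -2.07227619]
top n 4355 tilt 4.64 zc 62.1 front y 129.5 rear y 227.3 yaw rear -1.10 front 7.79 x lo/hi [530.1 646.3] edge z 64.7
```

Emit:
servo_tool --deltas '[[[5, 0, 0, -0.005, 0], [5, 0, 0, -0.004, 0], [5, 0, 0.004, 0, 0], [5, 0, 0.007, 0, 0], [5, 0, 0.007, 0, 0], [5, 0, 0.007, 0, 0], [5, 0, 0.007, 0, 0], [5, 0, 0.005, 0, 0]]]'

```text
time: 15.65
tool_pos: [0.5415, -0.0027, 0.0314]
tool_rot: [0.0, 0.715, 0.699, 0.0]
contact_force: [-1.0, -0.5, -1.3]
gripper_width: 0.173
grasp_force: 58.8
```

Emit:
servo_tool --deltas '[[[5, 0, 0.005, 0, 0], [5, 0, 0.006, 0, 0], [5, 0, 0.006, 0, 0], [5, 0, 0.006, 0, 0], [5, 0, 0.006, 0, 0], [5, 0, 0.005, 0, 0], [5, 0, 0.003, 0, 0], [5, 0, 0, 0, 0]]]'

```text
time: 16.45
tool_pos: [0.5414, 0.0338, 0.0313]
tool_rot: [-0.0, 0.715, 0.699, -0.0]
contact_force: [0.1, -0.3, -2.5]
gripper_width: 0.175
grasp_force: 58.8
```

Run:
```python
from foot import *
f=grab_frame("scene");foot(f,"scene")
for i in range(3):
    s=manip.state();print(s["tool_pos"],s["contact_force"]);grab_frame("top")
save(f,"s4.png",(300,120,540,300),3.3)
```

```text
scene n 11198 tilt 4.52 zc 61.3 front y 66.4 rear y 229.2 yaw rear -1.14 front -8.21 x lo/hi [442.2 650.4] edge z 67.1
[0.54145424 0.03358914 0.03130719] [-0.26766481 -0.15207594 -1.7810874 ]
[0.54145338 0.0334415  0.03132404] [-0.64494169 -0.70798476 -2.42194938]
[0.54147204 0.0333326  0.03132157] [ 0.26980653  0.98635875 -1.90716784]
```

View pics/s4.png

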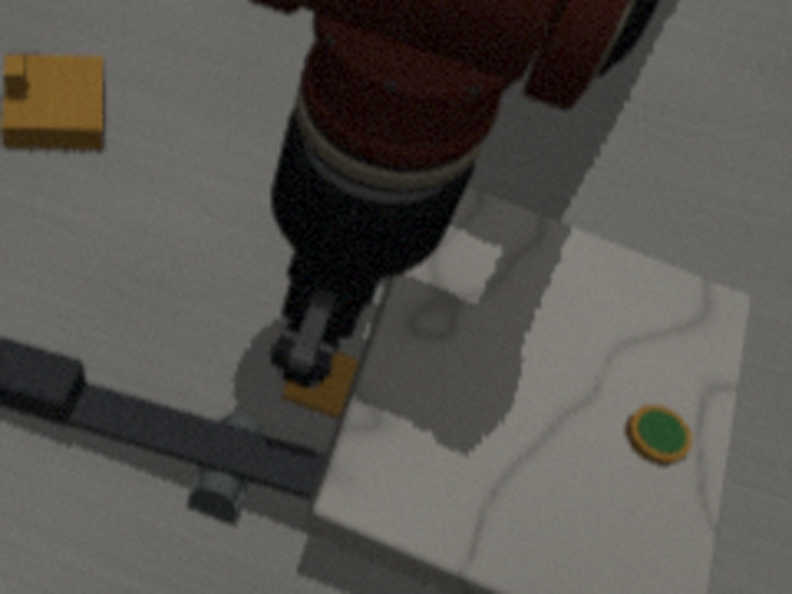

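Picture: the shim plate enters under the slab at (335,385), held level. The slab is unchanged and the blade is still under its edge at (315,470). Now I lower the shim, let go and rise.

Emit:
servo_tool --deltas '[[[5, 0, 0.001, 0, 0], [5, 0, 0, -0.0015, 0], [5, 0, 0, -0.0012, 0], [5, 0, 0, 0, 0], [20, 0, 0, 0, 0], [30, 0, 0, 0, 0], [40, 0, 0, 0, 0], [40, 0, 0, 0, 0]]]'

```text
time: 17.45
tool_pos: [0.5416, 0.0345, 0.0288]
tool_rot: [0.0, 0.716, 0.699, 0.0]
contact_force: [0.3, 0.2, -0.8]
gripper_width: 0.397
grasp_force: 0.0
```

Emit:
servo_tool --deltas '[[[40, 0, 0, 0.01, 0], [40, 0, 0, 0.02, 0], [40, 0, 0, 0.03, 0], [40, 0, 0, 0.04, 0], [40, -0.01, -0.03, 0.03, 0], [40, -0.02, -0.04, 0.02, 0], [40, -0.02, -0.045, 0, 0], [40, -0.02, -0.045, 0, 0]]]'

```text
time: 18.25
tool_pos: [0.4714, -0.127, 0.181]
tool_rot: [0.002, 0.715, 0.699, 0.001]
contact_force: [1.1, 0.3, -0.5]
gripper_width: 0.399
grasp_force: 0.0
```

Emit:
servo_tool --deltas '[[[40, -0.02, -0.045, 0, 0], [40, -0.02, -0.045, 0, 0], [40, -0.02, -0.045, 0, 0], [40, -0.02, -0.045, 0, 0], [40, -0.02, -0.045, 0, 0], [40, 0, -0.03, 0, 0], [40, 0, 0, 0, 0], [40, 0, 0, 0, 0]]]'

```text
time: 19.05
tool_pos: [0.3713, -0.3808, 0.1791]
tool_rot: [0.0, 0.716, 0.698, 0.0]
contact_force: [-1.2, 0.5, 0.9]
gripper_width: 0.397
grasp_force: 0.0
```

Run:
```python
from foot import *
s=manip.state();print(s["time"],s["tool_pos"],s["contact_force"])
for n in("top","scene"):
    f=grab_frame(n);foot(f,n)
    P=cloud(f).reshape(-1,3)*1000;p=f["pixels"].reshape(-1,3).astype(int)
    m=(p[:,0]-p[:,2]>22)&(p[:,0]>1.5*p[:,2])&(abs(P[:,0]-542)<40)&(P[:,1]>0)&(P[:,1]<75)&(P[:,2]<46)
    for lo,hi in((3,10),(36,46)):
        q=P[m&(P[:,2]>lo)&(P[:,2]<hi)]
        if len(q):print(n,lo,len(q),np.percentile(q,[2,50,98],axis=0).round(1).tolist())
    if n=="scene":save(f,"s5.png",(300,120,540,300),3.3)
```

```text
19.05 [ 0.37127971 -0.38079335  0.17910413] [-1.15969725  0.51342546  0.85258873]
top n 10771 tilt 4.59 zc 62.1 front y 60.8 rear y 227.3 yaw rear -1.09 front -1.10 x lo/hi [439.7 646.3] edge z 68.7
top 3 304 [[523.1, 29.7, 3.8], [536.9, 54.1, 6.0], [558.6, 68.7, 8.6]]
top 36 65 [[533.0, 29.8, 38.1], [540.2, 35.0, 40.9], [548.6, 40.9, 43.0]]
scene n 12549 tilt 4.55 zc 61.3 front y 61.6 rear y 229.3 yaw rear -1.14 front -1.18 x lo/hi [442.1 650. ] edge z 67.8
scene 3 241 [[527.2, 30.5, 3.4], [548.9, 49.5, 5.0], [561.7, 60.2, 7.6]]
scene 36 68 [[536.3, 31.3, 36.7], [545.3, 37.0, 39.5], [552.6, 42.9, 41.5]]
```

View pics/s5.png

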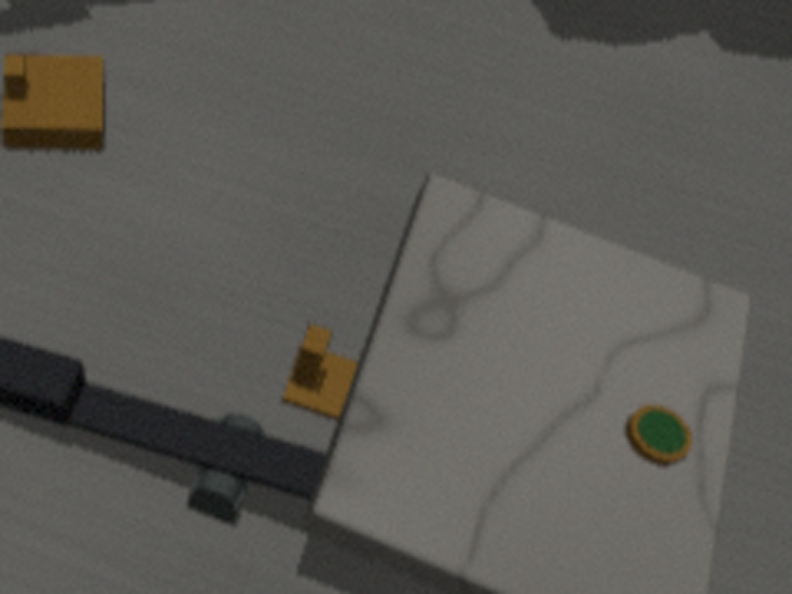

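Picture: the tab stands at (312,355) just before the slab edge with the plate flat under the slab, and the bar still holds the slab up. The tab-to-foot offset measures about 44.4 mm against the ideal 44.5 mm.

```bash
python3 -c "
from plant import manip;print(manip.job_done())"
```

```text
the job is handed in; nothing more can be done
None
```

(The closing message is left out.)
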